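Put the session accessories back in their cases

TASK

Clear up the studio desk after the session. Lay the two harmonicas flat in the open foam case, the long one in its long pocket and the short one in its short pocket; stand the two guitar slides upright in the small wooden tray, one in each compartment; and stand the loose 9-volt battery, terminals up, in the empty pocket of the battery rack. Leave the round tin and the mug where they are.

Things in the scene. Friction and masses are not known exactly. Their poses are not given: they have to be found in the camera images.
- harp_long: The longer harmonica: steel covers on a black comb, 130 long (its x) x 28 wide (its y) x 24 mm high (z), 0.12 kg, lying flat on the desk. A plain block to the grip; the same when turned half round. Origin: centre of its underside.
- harp_short: The shorter harmonica, same look, 100 long (its x) x 27 wide (its y) x 20 mm high, 0.08 kg, lying flat on the desk. Origin: centre of its underside.
- slide_tall: White ceramic guitar slide: a plain tube standing on end, 30 mm outside diameter, 22 mm bore, 68 mm tall, 0.07 kg. Origin: centre of its lower end, z along the tube.
- slide_short: Brass guitar slide: a plain tube standing on end, 25 mm outside diameter, 19 mm bore, 50 mm tall, 0.085 kg. Origin: centre of its lower end, z along the tube.
- battery: The loose 9-volt block battery, black with a brass-coloured shoulder, standing on the desk with its two terminals up: 26.5 (its x) x 17.5 (its y) x 46 mm tall, plus 3 mm of terminals, 0.046 kg. Origin: centre of its underside.
- harp_case: Fixed black case, grey foam, black pocket floors, 156 (x) x 182 (y) x 22 mm high; its lid lies flat open, x = 82 to 238, 16 mm high. Two pockets along y, 10 mm deep, floor 12 mm above the desk: long 150 (y) x 48, centre x = +33, y = 0; short 120 (y) x 48, centre x = -33, y = 0. A 60 mm wide (y) finger notch at y = 0, as deep, crosses the foam, x = -75 to 75. Origin: centre of base underside.
- slide_tray: Fixed dark wooden tray with two open square compartments side by side, 118 (x) x 62 (y) x 18 mm high, walls 6 mm. The compartments are 50 x 50 mm, centred at x = -28 and +28 mm, y = 0; their floor is 6 mm above the desk. Either slide may go in either one. Origin: centre of its underside.
- battery_rack: Fixed white plastic rack, 156 (x) x 46 (y) x 18 mm high, three open pockets in a row along x, each 44 (x) x 38 mm (y), floor 4 mm above the desk, centred at x = -50, 0, +50 mm, y = 0. Those at 0 and +50 hold fixed 9-volt batteries, long side along x, tops 54 mm above the desk; the one at -50 is empty. Origin: centre of its underside.
- pick_tin: Bystander: round aluminium plectrum tin with a lid, 57 mm in diameter, 22 mm high, loose, standing among the things. Leave it. Origin: centre of its underside.
- mug: Bystander: blue ceramic mug, 80 mm in diameter, 92 mm high, loose, at the left of the desk. Leave it. Origin: centre of its underside.

How it is judged:
By the outcome, as a careful person would: the job done as asked, in the order asked, and still so for the second after the job is handed in, with the robot touching nothing.
It also fails if it takes over 128 s, if anything falls off the work surface, if the arm or the gripper's body presses on something with over 40 N, if the wrist force passes 120 N, or if a joint passes its speed limit or range.

ROBOT

A 7-joint arm with a two-finger parallel gripper is mounted at the origin on the work surface. World frame = base frame: x ahead of the robot, y to its left, z up, the work surface at z = 0. Lengths are in mm, angles in rad, forces in N, time in s.
With the tool pointing down it reaches from about 400 to 750 mm from the base axis. Payload 19.5 kg.
Tool frame: the origin (TCP) lies on the centre line of the jaws, within the pads' length; the fingertips stand 22 mm ahead of it and the grasp point (between the pads) lies 3 mm ahead of it; z points along the fingers, y is the line along which they close (so a half turn about z gives the same grasp; the last joint's range is limited). The gripper opens to 85 mm and grips with 20 to 120 N. Pads are 22 mm wide; open, the fingers measure 114 mm over their backs; the gripper's body (76 mm by 85 mm) begins 54 mm behind the grasp point. The pads swing forward as they close: fully open they stand 13 mm farther back than shut.
Start: joints at [-1.374, 0.707, -0.028, 1.485, 0.022, 0.951, -0.075], TCP at [135.998, 558.661, 253.268] pointing down, gripper open.
Joint ranges: [-2.71, 2.71], [-0.32, 2.16], [-1.57, 1.52], [0, 2.45], [-1.46, 4.6], [0, 2.02], [-2.83, 2.83]. Speed limits (rad/s): [1.89, 1.89, 2.57, 2.57, 3.01, 3.01, 3.01].

INTERFACE

Orientations are given as a unit quaternion [w, x, y, z].
In Python, from rig import status, vision, ticket gives the robot as it stands. The module is installed in compiled form; this text tells all that it offers.
- The arm moves only by the shell command python3 -m inch 'ROWS' [OPENING] [FORCE]. ROWS is a JSON list of rows, 1 to 8 of them, each of 4 numbers: dx, dy, dz in mm, then a turn about the tool's z in rad; each row shifts and turns the commanded pose from where the row before left it, along the tool's axes as they then stand; what a row does not reach is not made up. A row lasts 1/12 s, in which the tool goes at most 41.7 mm and 0.125 rad, less where a joint would pass 70% of its speed; a pose out of reach is approached as far as the arm can. OPENING is the finger opening in mm, set as the command begins (- or left out keeps the last). The fingers move at their own pace and stop on an object; FORCE is the grip in N (left out, the last holds). Time passes only in rows, so rows that do not move let the fingers close. It prints the time, the measured TCP pose, the force, the opening and the grip force at its end. Input that does not fit is refused with a message, and nothing moves.
- status.get_obs(): the state, without advancing time (a new reading comes with each control period).
- vision.get_image(name): name is "scene" or "top" or "wrist"; returns the picture (480x640x3 uint8, red, green, blue); there is no depth.
- vision.camera_info(name): a dict with "mtx" (3x3 intrinsics, pixels), "world_from_camera" (4x4, takes a point from camera to world coordinates). Camera axes: x right, y down, z forward; pixel columns grow to the right and rows downward; lengths in mm; the calibration is good to about 2 mm. A picture is of the moment at which its call begins: read the wrist's pose just before it. camera_info takes no time and is no camera call; for the wrist camera it gives the pose at the moment of the call.
- ticket.finish_job(): hands the job in; it is judged then, once.
The state is a dict: "time": time; "q": joint angles; "joint_velocities": joint speeds; "effort": joint torques, N m; "tcp_pos": TCP position; "orientation": TCP orientation; "contact_force": force on the tool from outside, world axes, zero at the start; "ft_torque": the same for the moment, N m; "width": finger opening in mm; "grasp_force": force on a finger pad.
Only numpy, scipy, OpenCV 4.12 (cv2) and the standard library are available. Lean on these libraries where they do the work, as an engineer would, in place of code of your own. Each camera call takes 0.05 s, during which the arm holds its last target. There are 200 camera calls.

## Working session

There is one attempt and no reset: what is moved stays moved. The work goes in short steps, Python scripts to look and compute and a shell command to move; the robot and the scene stay as the last step left them, time stands still between calls to the robot, and variables do not carry over. Pictures are saved under pics/ and viewed, at most 14 in all, crops included, and the job is handed in when it is done.

```bash
mkdir -p pics
python3 - <<'E'
from rig import status, vision
import cv2,numpy as np
np.set_printoptions(suppress=True,precision=4)
o=status.get_obs();print(o)
for n in("top","scene"):
    im=vision.get_image(n);cv2.imwrite(f"pics/{n}0.png",im[:,:,::-1])
    i=vision.camera_info(n);print(n,i["mtx"],i["world_from_camera"])
print(vision.camera_info("wrist"))
E
```

```text
{'time': 0.0, 'q': array([-1.3737,  0.7071, -0.0276,  1.485 ,  0.022 ,  0.9509, -0.0755]), 'joint_velocities': array([-0.001 ,  0.0007, -0.0007,  0.0008, -0.0001,  0.0004, -0.0005]), 'effort': array([ -0.0003, -88.3208,   1.2348, -23.6166,   0.0169,   0.0066,
        -0.    ]), 'tcp_pos': array([135.9905, 558.4529, 252.8268]), 'orientation': array([-0.    ,  0.1191,  0.9929, -0.0005]), 'contact_force': array([-0.0402,  0.2553,  0.4472]), 'ft_torque': array([ 0.0076, -0.0723,  0.0128]), 'grasp_force': 0.0, 'width': 85.69562639727584}
top [[559.9029   0.     323.6034]
 [  0.     559.9029 239.4757]
 [  0.       0.       1.    ]] [[   0.0192   -0.9941    0.1068  362.6026]
 [  -0.9998   -0.0192    0.0007  111.2343]
 [   0.0013   -0.1068   -0.9943 1340.4196]
 [   0.        0.        0.        1.    ]]
scene [[519.307    0.     321.3219]
 [  0.     519.307  241.2378]
 [  0.       0.       1.    ]] [[   0.2153    0.5989   -0.7714 1290.3006]
 [   0.9764   -0.1177    0.1811  -88.3438]
 [   0.0177   -0.7921   -0.6101  696.1085]
 [   0.        0.        0.        1.    ]]
{'mtx': array([[339.3388,   0.    , 326.0881],
       [  0.    , 339.3388, 238.8403],
       [  0.    ,   0.    ,   1.    ]]), 'world_from_camera': array([[  0.2383,   0.9344,   0.2649,  68.0217],
       [  0.9712,  -0.2293,  -0.065 , 574.2088],
       [ -0.    ,   0.2728,  -0.9621, 373.5098],
       [  0.    ,   0.    ,   0.    ,   1.    ]])}
```

View pics/top0.png

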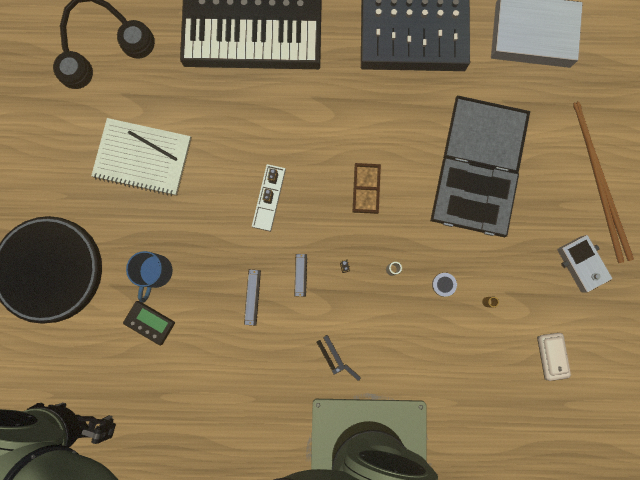

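View pics/scene0.png

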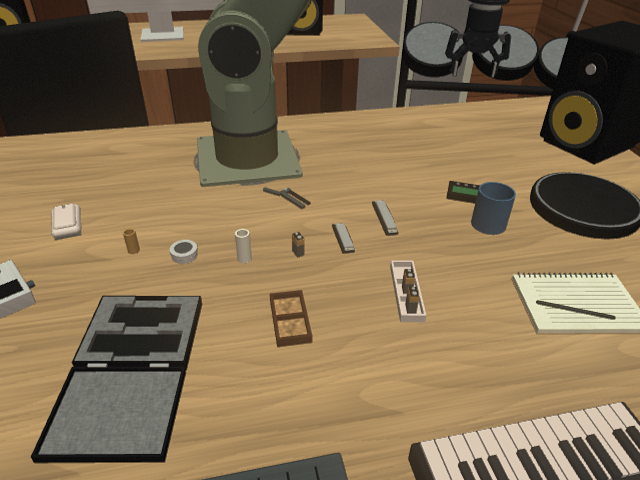

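```bash
cat > h.py <<'E'
import cv2,numpy as np
from rig import status,vision
np.set_printoptions(suppress=True,precision=3)
def cast(uv,z,info):
    M=info["world_from_camera"];uv=np.atleast_2d(np.float64(uv))
    d=np.c_[(uv[:,0]-info["mtx"][0,2])/info["mtx"][0,0],(uv[:,1]-info["mtx"][1,2])/info["mtx"][1,1],np.ones(len(uv))]@M[:3,:3].T
    return M[:3,3]+d*((z-M[2,3])/d[:,2])[:,None]
def rect(m,z,info,roi,k=0):
    u0,v0=roi[0],roi[1]
    cs=sorted(cv2.findContours(m.astype(np.uint8),cv2.RETR_EXTERNAL,cv2.CHAIN_APPROX_NONE)[0],key=cv2.contourArea)
    c=cs[-1-k].reshape(-1,2)+[u0,v0]
    w=cast(c,z,info)[:,:2].astype(np.float32)
    (x,y),(a,b),t=cv2.minAreaRect(w)
    if a<b:a,b,t=b,a,t+90
    return np.array([x,y,a,b,np.radians((t+90)%180-90)])  # centre, long, short, angle of long side
def scale(im,roi,s):
    u0,v0,u1,v1=roi
    return cv2.resize(im[v0:v1,u0:u1],None,fx=s,fy=s,interpolation=cv2.INTER_CUBIC)
E
python3 - <<'E'
from h import *
im=cv2.imread("pics/top0.png");I=vision.camera_info("top")
hsv=cv2.cvtColor(im,cv2.COLOR_BGR2HSV)
lab=cv2.cvtColor(im,cv2.COLOR_BGR2LAB).astype(float)
R=dict(long=((235,260,270,335),24),short=((285,245,315,305),20),bat=((335,255,357,278),46),tall=((380,255,410,282),68),brass=((478,288,504,312),50),
 tin=((428,268,462,302),22),tray=((345,155,390,220),18),rack=((245,158,292,238),18),case=((425,90,535,242),19))
for n,(r,z) in R.items():
    a=lab[r[1]:r[3],r[0]:r[2]]
    bg=np.median(np.r_[a[0],a[-1],a[:,0],a[:,-1]],0)
    m=np.linalg.norm(a-bg,axis=2)>28
    m=cv2.morphologyEx(m.astype(np.uint8),cv2.MORPH_CLOSE,np.ones((3,3)))
    print(n,rect(m,z,I,r))
r=(440,162,520,228);d=hsv[r[1]:r[3],r[0]:r[2],2]<45
for k in range(3): print("pocket",k,rect(d,12,I,r,k))
cv2.imwrite("pics/c1.png",scale(im,(240,150,520,340),2.8))
E
```

```text
long [366.021 276.717 129.987  30.541  -0.052]
short [419.401 164.942  99.343  28.869  -0.004]
bat [440.297  62.528  26.39   20.232   0.261]
tall [435.967 -47.991  34.292  29.559  -1.552]
brass [ 365.041 -270.737   35.181   24.484   -1.428]
tin [ 404.608 -172.569   56.409   56.379    1.569]
tray [631.037  12.497 121.72   63.563  -0.038]
rack [603.986 246.499 157.796  48.034  -0.204]
case [ 690.959 -262.523  321.787  187.549   -0.201]
pocket 0 [ 646.456 -263.933  131.32    45.225    1.366]
pocket 1 [ 693.846 -268.762   61.449    9.739    1.388]
pocket 2 [ 598.033 -241.945   40.704   18.436    1.506]
```

View pics/c1.png

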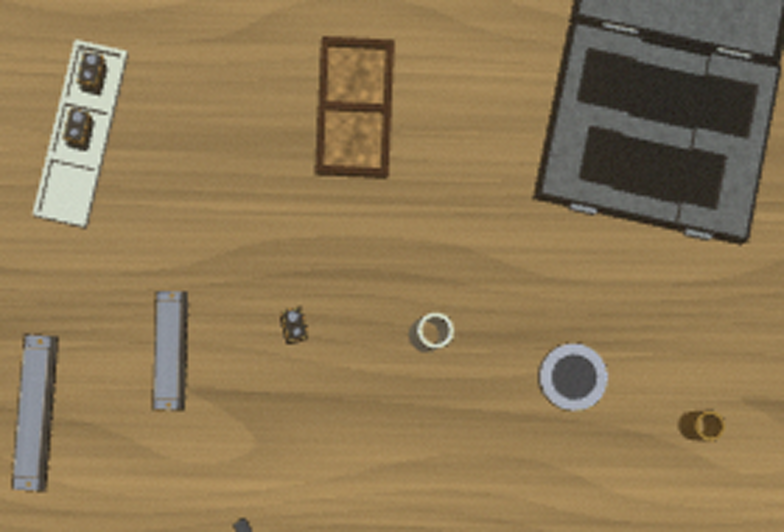

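```bash
cat >> h.py <<'E'
from scipy.spatial.transform import Rotation as Ro
def nav(x,y,z,yaw):
    o=status.get_obs();R=Ro.from_quat(np.roll(o["orientation"],-1)).as_matrix();p=o["tcp_pos"]
    a=np.arctan2(R[1,1],R[0,1]); t=(a-yaw+np.pi/2)%np.pi-np.pi/2
    yy=np.array([np.cos(a-t),np.sin(a-t)]); xx=np.array([-yy[1],yy[0]])
    d=np.array([x,y])-p[:2]
    print("turn %.3f then dx %.1f dy %.1f dz %.1f | q7 %.2f  down %.4f"%(t,d@xx,d@yy,p[2]-z,o["q"][6],R[2,2]))
E
python3 -c "
from h import *
I=vision.camera_info('top')
print(cast([[478.6,183.2],[473.2,210]],12,I))
nav(366,277,150,-.052+np.pi/2)"
```

```text
[[ 649.03  -259.118   12.   ]
 [ 583.339 -245.475   12.   ]]
turn -0.187 then dx -244.4 dy -269.1 dz 102.9 | q7 -0.08  down -1.0000
```

```bash
python3 -m inch '[[0, 0, 0, -0.094], [0, 0, 0, -0.093], [-24, -27, 5, 0], [-24, -27, 10, 0], [-24, -27, 10, 0], [-24, -27, 10, 0], [-24, -27, 10, 0], [-24, -27, 10, 0]]' 85
python3 -m inch '[[-24, -27, 10, 0], [-24, -27, 10, 0], [-24, -27, 10, 0], [-24, -26, 10, 0], [0, 0, 0, 0], [0, 0, 0, 0]]'
python3 - <<'E'
from h import *
nav(366,277,150,-.052+np.pi/2)
I=vision.camera_info("wrist");im=vision.get_image("wrist")[:,:,::-1];cv2.imwrite("pics/w1.png",im)
E
```

```text
time: 0.77
tcp_pos: [272.0, 387.9, 197.9]
orientation: [-0.0, 0.026, 1.0, -0.0]
contact_force: [1.4, 1.2, 0.2]
width: 85.0
grasp_force: 0.0
time: 1.27
tcp_pos: [362.5, 276.2, 157.8]
orientation: [-0.0, 0.028, 1.0, -0.001]
contact_force: [-0.9, 0.3, -0.3]
width: 84.7
grasp_force: 0.0
turn -0.003 then dx -3.4 dy 1.0 dz 7.8 | q7 0.58  down -1.0000
```

View pics/w1.png

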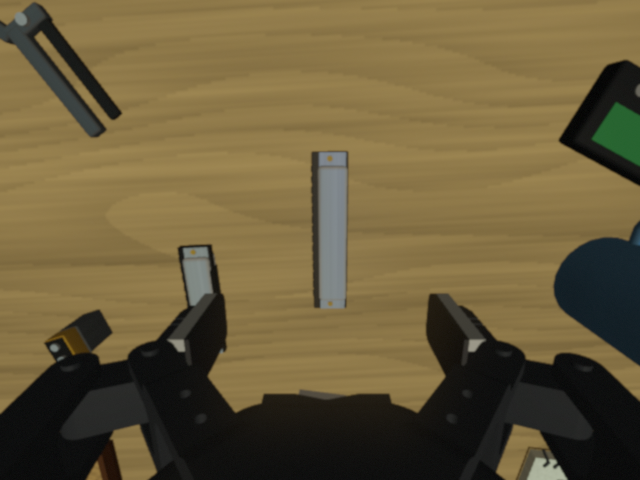

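```bash
cat >> h.py <<'E'
def obj(mask,roi,z,info):
    m=mask[roi[1]:roi[3],roi[0]:roi[2]]
    m=cv2.morphologyEx(m.astype(np.uint8),cv2.MORPH_CLOSE,np.ones((3,3)))
    return rect(m,z,info,roi)
def wrist(name):
    I=vision.camera_info("wrist");im=np.ascontiguousarray(vision.get_image("wrist")[:,:,::-1]);cv2.imwrite(f"pics/{name}.png",im)
    return I,im,cv2.cvtColor(im,cv2.COLOR_BGR2HSV)
E
python3 - <<'E'
from h import *
I,im,h=wrist("w2")
m=(h[:,:,1]<75)&(h[:,:,2]>80)
r=obj(m,(280,130,380,330),24,I);print(r)
nav(r[0],r[1],26,r[4]+np.pi/2)
E
```

```text
[361.943 280.203 125.456  22.233  -0.053]
turn 0.002 then dx -0.5 dy 2.0 dz 132.4 | q7 0.58  down -1.0000
```

```bash
python3 -m inch '[[-1, 2, 26, 0], [-1, 0, 26, 0], [0, 0, 26, 0], [0, 0, 26, 0], [0, 0, 16, 0], [0, 0, 8, 0], [0, 0, 3, 0], [0, 0, 0, 0]]' 85
python3 -m inch '[[0, 0, 0, 0], [0, 0, 0, 0], [0, 0, 0, 0], [0, 0, 0, 0], [0, 0, 0, 0], [0, 0, 0, 0], [0, 0, 0, 0], [0, 0, 0, 0]]' 15 40; python3 -c "
from h import *
wrist('w3')"
```

```text
time: 2.03
tcp_pos: [363.5, 280.1, 27.5]
orientation: [-0.0, 0.025, 1.0, 0.0]
contact_force: [0.3, 0.0, 1.7]
width: 85.2
grasp_force: 0.0
time: 2.7
tcp_pos: [364.0, 279.6, 27.8]
orientation: [0.0, 0.026, 1.0, 0.0]
contact_force: [0.4, -0.3, 10.4]
width: 27.1
grasp_force: 39.5
```

View pics/w3.png

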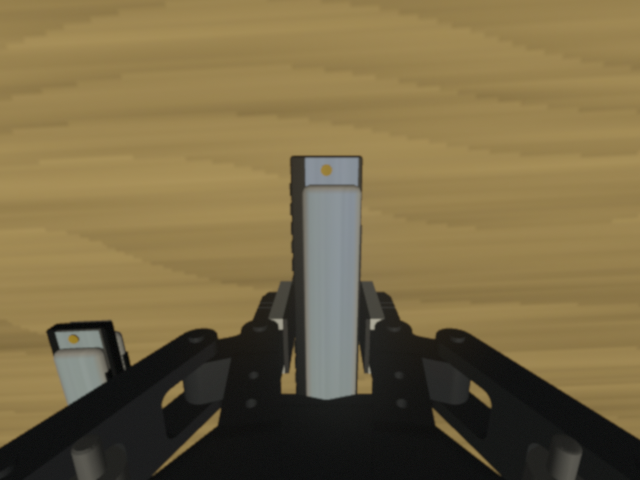

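```bash
python3 -m inch '[[0, 0, 5, 0.0], [0, 0, -20, 0], [0, 0, -25, 0.12], [0, 0, -25, 0.123], [0, 0, -25, 0.123], [0, 0, -20, 0.123], [0, 0, 0, 0.123], [0, 0, 0, 0.123]]' - 40 | tail -3 
python3 -m inch '[[0, 0, 0, 0.123], [0, 0, 0, 0.123], [0, 0, 0, 0.123], [0, 0, 0, 0.123], [0, 0, 0, 0.123], [0, 0, 0, 0.123], [0, 0, 0, 0.123], [0, 0, 0, 0.123]]'; python3 -c "
from h import *
nav(647,-256,130,-.201)"
```

```text
contact_force: [-0.2, -1.1, -2.3]
width: 27.4
grasp_force: 43.2
time: 4.08
tcp_pos: [363.8, 279.5, 137.4]
orientation: [-0.0, 0.776, 0.631, 0.0]
contact_force: [0.4, -0.6, -1.9]
width: 27.4
grasp_force: 43.2
turn -0.005 then dx -468.2 dy 384.4 dz 7.4 | q7 -0.41  down -1.0000
```

```bash
python3 -m inch '[[-33, 18, 0, 0], [-33, 18, 0, 0], [-33, 18, 0, 0], [-33, 18, 0, 0], [-33, 18, 0, 0], [-33, 18, 0, 0], [-33, 18, 0, 0], [-33, 18, 0, 0]]' | head -2
python3 -m inch '[[-33, 18, 0, 0], [-33, 18, 0, 0], [-33, 18, 0, 0], [-33, 18, 0, 0], [-20, 18, 0, 0], [0, 18, 0, 0], [0, 0, 0, 0], [0, 0, 0, 0]]'; python3 -c "
from h import *
wrist('w4')
nav(647,-256,130,-.201)"
```

```text
time: 4.75
tcp_pos: [452.6, -9.8, 137.5]
time: 5.42
tcp_pos: [528.2, -178.3, 137.1]
orientation: [-0.0, 0.774, 0.633, -0.0]
contact_force: [0.1, 1.3, -0.6]
width: 27.0
grasp_force: 43.1
turn 0.001 then dx -52.7 dy 132.5 dz 7.2 | q7 0.25  down -1.0000
```

View pics/w4.png

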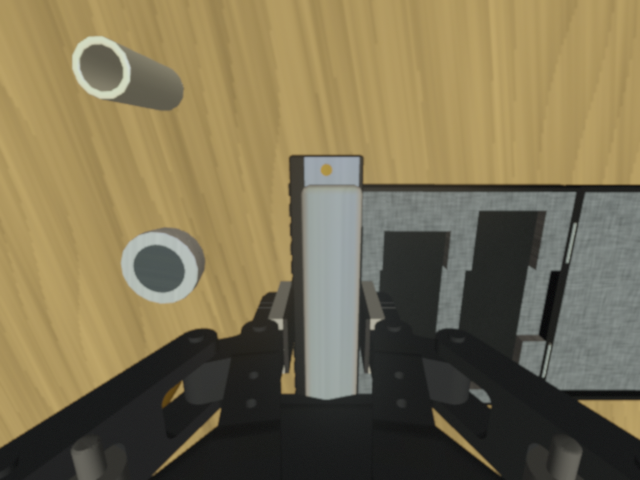

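Run:
```python
from h import *
I=vision.camera_info("wrist")
h=cv2.cvtColor(cv2.imread("pics/w4.png"),cv2.COLOR_BGR2HSV)
v=h[:,:,2]
# subpixel-ish edges: dark runs on rows/cols
for row in (245,255): print(row,[c for c in range(375,560) if (v[row,c]<50)!=(v[row,c-1]<50)])
for col in (400,420,435,490,510,530): print(col,[r for r in range(200,345) if (v[r,col]<50)!=(v[r-1,col]<50)])
P=cast([[385,232],[479,211],[449,232],[546,211]],22,I)[:,:2];print(P)
# solve rigid pose from left corners
C=np.array([[-57,60],[9,75],[-9,60],[57,75.]])
def fit(P,C):
    p=P-P.mean(0);c=C-C.mean(0)
    t=np.arctan2((c[:,0]*p[:,1]-c[:,1]*p[:,0]).sum(),(c*p).sum())
    R=np.array([[np.cos(t),-np.sin(t)],[np.sin(t),np.cos(t)]])
    o=P.mean(0)-R@C.mean(0);return t,o,R,P-(C@R.T+o)
t,o,R,e=fit(P,C);print(t,o,e)
for s in (33,-33): print(o+R@[s,0])
o1=o+R@[33,0]
# harp in hand: end edge at z approx
print(cast([[326,157]],status.get_obs()["tcp_pos"][2]-4,I), status.get_obs()["tcp_pos"])
nav(o1[0],o1[1],130,t)
```

```text
245 [386, 445, 476, 539]
255 [385, 444, 475, 536]
400 [233]
420 [233]
435 [233, 324, 333]
490 [212]
510 [212]
530 [212, 264]
[[ 569.755 -179.596]
 [ 637.046 -177.701]
 [ 614.744 -188.772]
 [ 683.289 -187.139]]
-0.19873963705502645 [ 612.882 -249.473] [[ 0.905 -0.195]
 [ 0.534  0.026]
 [-1.161  0.105]
 [-0.278  0.064]]
[ 645.232 -255.988]
[ 580.531 -242.958]
[[ 539.857 -115.536  133.168]] [ 527.714 -177.94   137.168]
turn -0.001 then dx -53.3 dy 130.6 dz 7.2 | q7 0.25  down -1.0000
```

```bash
python3 -m inch '[[-13.3, 32.6, 0, 0], [-13.3, 32.6, 0, 0], [-13.3, 32.6, 0, 0], [-13.3, 32.6, 0, 0], [0, 0, 20, 0], [0, 0, 20, 0], [0, 0, 0, 0], [0, 0, 0, 0]]' | head -2
python3 -c "
from h import *
nav(645.2,-256,41,-.1987)"
```

```text
time: 6.13
tcp_pos: [641.9, -253.7, 97.0]
turn -0.001 then dx -1.6 dy 3.7 dz 56.0 | q7 0.26  down -1.0000
```

```bash
python3 -m inch '[[-1.5, 3.5, 18, 0], [0, 0, 18, 0], [0, 0, 12, 0], [0, 0, 6, 0], [0, 0, 2, 0], [0, 0, 1, 0], [0, 0, 0, 0], [0, 0, 0, 0]]'
python3 -c "
from h import *
nav(645.2,-256,40,-.1987)"
```

```text
time: 6.8
tcp_pos: [646.1, -256.7, 41.3]
orientation: [0.001, 0.774, 0.633, 0.0]
contact_force: [-0.5, -0.2, -1.2]
width: 27.3
grasp_force: 43.2
turn -0.001 then dx 0.5 dy -1.0 dz 1.3 | q7 0.26  down -1.0000
```

```bash
python3 -m inch '[[0, 0, 1, 0], [0, 0, 0.5, 0], [0, 0, 0, 0]]'|tail -4
python3 -m inch '[[0, 0, 0, 0], [0, 0, 0, 0], [0, 0, 0, 0], [0, 0, 0, 0], [0, 0, 0, 0]]' 44 | head -5
python3 -m inch '[[0, 0, -8, 0], [0, 0, -20, 0], [0, 0, -30, 0], [0, 0, -30, 0], [0, 0, -10, 0], [0, 0, 0, 0]]'
python3 -c "
from h import *
wrist('w5')
nav(419.4,165,110,-.004+np.pi/2)"
```

```text
orientation: [0.0, 0.774, 0.633, 0.0]
contact_force: [-0.8, 1.1, -0.8]
width: 26.8
grasp_force: 43.2
time: 7.47
tcp_pos: [645.7, -256.6, 38.8]
orientation: [0.0, 0.774, 0.633, 0.0]
contact_force: [0.4, 0.4, 0.2]
width: 44.2
time: 7.97
tcp_pos: [646.8, -257.1, 140.4]
orientation: [0.002, 0.774, 0.633, 0.001]
contact_force: [0.4, -0.5, 0.1]
width: 44.1
grasp_force: 0.0
turn 1.375 then dx -228.4 dy -420.8 dz 28.2 | q7 0.25  down -1.0000
```

View pics/w5.png

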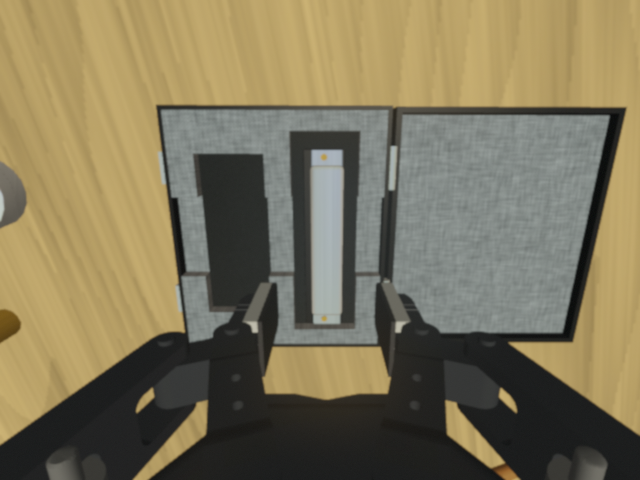

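```bash
python3 -m inch '[[0, 0, 0, 0.125], [0, 0, 0, 0.125], [0, 0, 0, 0.125], [0, 0, 0, 0.125], [0, 0, 0, 0.125], [0, 0, 0, 0.125], [0, 0, 0, 0.125], [0, 0, 0, 0.125]]' 85 | head -1
python3 -m inch '[[0, 0, 0, 0.125], [0, 0, 0, 0.125], [0, 0, 0, 0.125], [-18, -34, 0, 0], [-19, -35, 0, 0], [-19, -35, 0, 0], [-19, -35, 0, 0], [-19, -35, 0, 0]]' | head -2
python3 -m inch '[[-19, -35, 0, 0], [-19, -35, 0, 0], [-19, -35, 0, 0], [-19, -35, 0, 0], [-19, -35, 0, 0], [-19, -35, 0, 0], [-19, -35, 0, 0], [0, 0, 0, 0]]' | head -2
python3 - <<'E'
from h import *
nav(419.4,165,110,-.004+np.pi/2)
I,im,h=wrist("w6")
m=((h[:,:,1]<75)&(h[:,:,2]>80)).astype(np.uint8)
cs=[c for c in cv2.findContours(m,0,2)[0] if cv2.contourArea(c)>800]
for c in cs: print(cv2.boundingRect(c),rect(cv2.drawContours(np.zeros_like(m),[c],-1,1,-1),20,I,(0,0)))
E
```

```text
time: 8.68
time: 9.35
tcp_pos: [550.6, -80.6, 136.1]
time: 10.02
tcp_pos: [416.3, 169.8, 135.8]
turn 0.009 then dx 3.2 dy 4.8 dz 25.8 | q7 -1.20  down -1.0000
(598, 191, 42, 40) [439.662 -39.643  34.825  25.036   1.406]
(314, 166, 32, 132) [419.884 167.57   97.928  21.467  -0.007]
(145, 0, 83, 84) [548.321 256.89   47.102  46.863  -0.206]
```

View pics/w6.png

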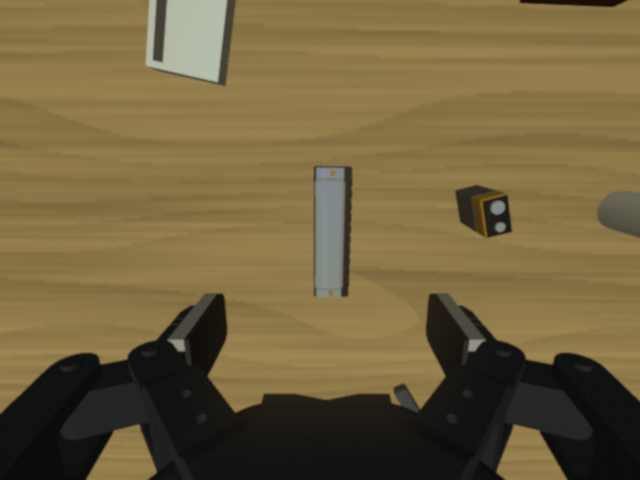

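```bash
python3 -m inch '[[3.5, 2.5, 26, 0.009], [0, 0, 26, 0], [0, 0, 26, 0], [0, 0, 18, 0], [0, 0, 8, 0], [0, 0, 4, 0], [0, 0, 1.5, 0], [0, 0, 0, 0]]' 85
python3 -m inch '[[0, 0, 0, 0], [0, 0, 0, 0], [0, 0, 0, 0], [0, 0, 0, 0], [0, 0, 0, 0], [0, 0, 0, 0], [0, 0, 0, 0], [0, 0, 0, 0]]' 15 40
python3 -m inch '[[0, 0, -20, 0], [0, 0, -25, 0], [0, 0, -25, 0], [0, 0, -20, -0.125], [0, 0, -20, -0.125], [0, 0, 0, -0.125], [0, 0, 0, -0.125], [0, 0, 0, -0.125]]' 
python3 -m inch '[[0, 0, 0, -0.125], [0, 0, 0, -0.125], [0, 0, 0, -0.125], [0, 0, 0, -0.125], [0, 0, 0, -0.125], [0, 0, 0, -0.125], [0, 0, 0, 0]]' |tail -2
python3 -c "
from h import *
nav(580.5,-243,100,-.1987)"
```

```text
time: 10.73
tcp_pos: [424.2, 160.3, 27.3]
orientation: [0.0, 1.0, -0.007, -0.0]
contact_force: [0.6, -0.4, 0.1]
width: 85.0
grasp_force: 0.0
time: 11.4
tcp_pos: [424.1, 161.1, 27.7]
orientation: [-0.0, 1.0, -0.007, 0.0]
contact_force: [-1.0, 0.8, 9.7]
width: 26.1
grasp_force: 39.4
time: 12.07
tcp_pos: [424.0, 161.2, 137.7]
orientation: [-0.0, 0.953, 0.304, 0.0]
contact_force: [0.8, 0.5, -0.8]
width: 25.9
grasp_force: 40.3
width: 26.1
grasp_force: 40.3
turn -0.004 then dx -364.9 dy 233.1 dz 37.4 | q7 -0.35  down -1.0000
```

```bash
python3 -m inch '[[-30, 20, 0, 0], [-33, 21, 0, 0], [-33, 21, 0, 0], [-33, 21, 0, 0], [-33, 21, 0, 0], [-33, 21, 0, 0], [-33, 21, 0, 0], [-33, 21, 0, 0]]' |head -2
python3 -m inch '[[-33, 21, 0, 0], [-33, 21, 0, 0], [-33, 21, 0, 0], [-5, 3, 0, 0], [0, 0, 20, 0], [0, 0, 15, 0], [0, 0, 0, 0], [0, 0, 0, 0]]' | head -2
python3 - <<'E'
from h import *
I,im,h=wrist("w7")
o=status.get_obs();print(o["tcp_pos"])
v=h[:,:,2].astype(int)
m=((h[:,:,1]<75)&(v>80)).astype(np.uint8);m[:,:300]=0;m[:,360:]=0
print([ (r,m[r].sum()) for r in range(140,230,6)])
nav(580.5,-243,40,-.1987)
E
```

```text
time: 13.32
tcp_pos: [533.3, -131.0, 137.4]
time: 13.98
tcp_pos: [575.9, -244.1, 102.1]
[ 576.298 -244.331  102.902]
[(140, np.uint64(60)), (146, np.uint64(60)), (152, np.uint64(60)), (158, np.uint64(0)), (164, np.uint64(0)), (170, np.uint64(0)), (176, np.uint64(0)), (182, np.uint64(0)), (188, np.uint64(0)), (194, np.uint64(0)), (200, np.uint64(0)), (206, np.uint64(0)), (212, np.uint64(44)), (218, np.uint64(37)), (224, np.uint64(47))]
turn -0.012 then dx 2.1 dy 3.9 dz 62.9 | q7 0.20  down -1.0000
```

View pics/w7.png

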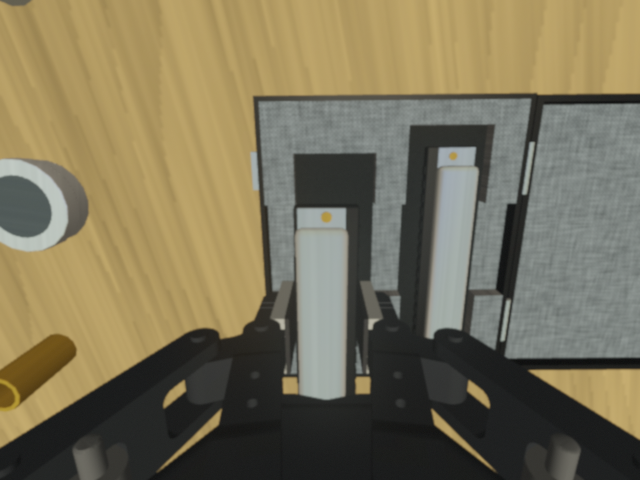

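Run:
```python
from h import *
I=vision.camera_info("wrist");o=status.get_obs();p=cast([[326,207]],o["tcp_pos"][2]-7.7,I)[0];print(o["tcp_pos"],np.hypot(*(p-o["tcp_pos"])[:2]))
nav(580.5,-243,40,-.1987)
```

```text
[ 576.298 -244.331  102.902] 44.82663740641328
turn -0.012 then dx 2.1 dy 3.9 dz 62.9 | q7 0.20  down -1.0000
```

```bash
python3 -m inch '[[4, 2, 20, -0.012], [3, 2, 20, 0], [0, 0, 10, 0], [0, 0, 7, 0], [0, 0, 3, 0], [0, 0, 1.5, 0], [0, 0, 0.5, 0], [0, 0, 0, 0]]'
python3 -c "
from h import *
nav(580.5,-243,40,-.1987)"
```

```text
time: 14.7
tcp_pos: [581.7, -238.7, 41.0]
orientation: [0.0, 0.773, 0.634, 0.0]
contact_force: [0.1, -0.8, -0.9]
width: 26.0
grasp_force: 40.3
turn 0.001 then dx -4.5 dy -0.4 dz 1.0 | q7 0.20  down -1.0000
```

```bash
python3 -m inch '[[0, 0, 0.8, 0], [0, 0, 0, 0], [0, 0, 0, 0]]'|tail -3
python3 -m inch '[[0, 0, 0, 0], [0, 0, 0, 0], [0, 0, 0, 0], [0, 0, 0, 0], [0, 0, 0, 0]]' 44 | head -5
python3 -m inch '[[0, 0, -8, 0], [0, 0, -20, 0], [0, 0, -30, 0], [0, 0, -35, 0.125], [0, 0, -10, 0.125], [0, 0, 0, 0.125], [0, 0, 0, 0.125], [0, 0, 0, 0.125]]'|head -2
python3 -m inch '[[0, 0, 0, 0.125], [0, 0, 0, 0.125], [0, 0, 0, 0.125], [0, 0, 0, 0.125], [0, 0, 0, 0.125], [0, 0, 0, 0.125], [0, 0, 0, 0.035], [0, 0, 0, 0]]' 85|head -2
python3 -c "
from h import *
I=vision.camera_info('top')
im=vision.get_image('top')[:,:,::-1];cv2.imwrite('pics/top1.png',im)
t=cast([[395.4,268.2]],68,I)[0];b=cast([[493.6,301.8]],50,I)[0];print(t,b)
nav(t[0],t[1],140,1.533)"
```

```text
contact_force: [-0.1, -0.7, 1.1]
width: 25.8
grasp_force: 40.5
time: 15.37
tcp_pos: [581.5, -238.4, 39.5]
orientation: [0.0, 0.773, 0.634, 0.0]
contact_force: [0.7, -0.0, -0.3]
width: 43.9
time: 16.03
tcp_pos: [581.6, -238.4, 143.5]
time: 16.7
tcp_pos: [581.6, -238.2, 143.0]
[436.714 -52.282  68.   ] [ 365.082 -280.042   50.   ]
turn 0.003 then dx -151.8 dy -180.4 dz 2.9 | q7 -0.87  down -1.0000
```

```bash
python3 -m inch '[[-21.7, -25.8, 0, 0], [-21.7, -25.8, 0, 0], [-21.7, -25.8, 0, 0], [-21.7, -25.8, 0, 0], [-21.7, -25.8, 0, 0], [-21.7, -25.8, 0, 0], [-21.7, -25.8, 0, 0], [0, 0, 0, 0]]'|head -2
python3 -m inch '[[0, 0, 0, 0], [0, 0, 0, 0], [0, 0, 0, 0]]'|head -2
python3 - <<'E'
from h import *
I,im,h=wrist("w8")
nav(436.7,-52.3,60,1.533)
M=np.linalg.inv(I["world_from_camera"])
def proj(p):
    c=M[:3,:3]@p+M[:3,3];return I["mtx"][:2,:2]@(c[:2]/c[2])+I["mtx"][:2,2]
print(proj(np.array([436.7,-52.3,68])))
E
```

```text
time: 17.42
tcp_pos: [433.1, -48.0, 142.9]
time: 17.67
tcp_pos: [436.8, -53.2, 142.6]
turn 0.001 then dx -0.1 dy -0.9 dz 82.5 | q7 -0.88  down -1.0000
[323.796 260.09 ]
```

View pics/w8.png

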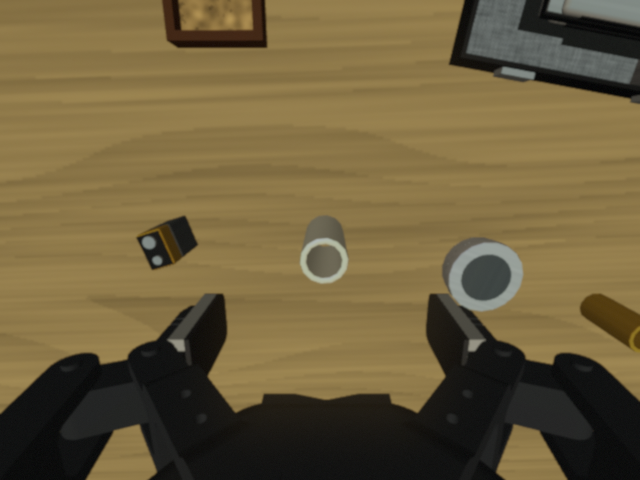

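```bash
python3 -m inch '[[0, -1, 20, 0], [0, 0, 25, 0], [0, 0, 20, 0], [0, 0, 10, 0], [0, 0, 5, 0], [0, 0, 0, 0], [0, 0, 0, 0]]' |head -2
python3 -m inch '[[0, 0, 0, 0], [0, 0, 0, 0], [0, 0, 0, 0], [0, 0, 0, 0], [0, 0, 0, 0], [0, 0, 0, 0], [0, 0, 0, 0], [0, 0, 0, 0]]' 15 35
python3 -m inch '[[0, 0, -15, 0], [0, 0, -25, 0], [0, 0, -20, 0], [0, 0, 0, 0], [0, 0, 0, 0]]'
python3 -c "
from h import *
nav(659,11.4,120,1.533)"
```

```text
time: 18.3
tcp_pos: [436.5, -51.8, 62.8]
time: 18.97
tcp_pos: [436.4, -51.5, 62.8]
orientation: [0.0, 1.0, -0.018, 0.0]
contact_force: [-0.4, -0.7, 8.6]
width: 28.0
grasp_force: 33.9
time: 19.38
tcp_pos: [436.7, -51.2, 123.1]
orientation: [0.0, 1.0, -0.018, 0.001]
contact_force: [0.7, 1.0, -1.3]
width: 28.5
grasp_force: 35.0
turn 0.002 then dx 219.8 dy -70.9 dz 3.1 | q7 -0.85  down -1.0000
```

```bash
python3 -m inch '[[33, 0, 0, 0], [36, 0, 0, 0], [36, 0, 0, 0], [36, 0, 0, 0], [36, 0, 0, 0], [23, 0, 0, 0], [0, 0, 0, 0], [0, 0, 0, 0]]'|head -2
python3 -m inch '[[0, 0, 0, 0], [0, 0, 0, 0]]'|head -2
python3 - <<'E'
from h import *
I,im,h=wrist("w9")
nav(659,11.4,120,1.533)
M=np.linalg.inv(I["world_from_camera"])
def proj(p):
    c=M[:3,:3]@p+M[:3,3];return I["mtx"][:2,:2]@(c[:2]/c[2])+I["mtx"][:2,2]
im=im.copy();t=-.038;R=np.array([[np.cos(t),-np.sin(t)],[np.sin(t),np.cos(t)]])
for sx in(-59,59):
    for sy in (-31,31):
        p=R@[sx,sy]+[631,12.5];q=proj(np.r_[p,18]);print(q);cv2.circle(im,tuple(int(round(v)) for v in q),3,(0,0,255),-1)
cv2.imwrite("pics/w9b.png",im)
E
```

```text
time: 20.05
tcp_pos: [635.9, -58.8, 120.6]
time: 20.22
tcp_pos: [635.4, -58.8, 122.1]
turn 0.001 then dx 20.8 dy -70.9 dz 2.4 | q7 -1.11  down -1.0000
[271.966 329.985]
[188.961 329.969]
[263.865 169.057]
[168.653 169.117]
```

View pics/w9b.png

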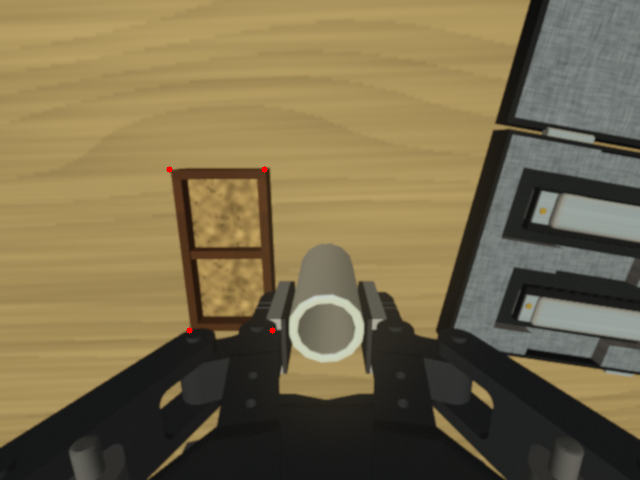

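```bash
python3 -m inch '[[7, -23, 0, 0], [7, -23, 0, 0], [7, -22.5, 0, 0], [0, 0, 0, 0], [0, 0, 0, 0], [0, 0, 0, 0]]'|head -2
python3 -m inch '[[0, 0, 15, 0], [0, 0, 15, 0], [0, 0, 12, 0], [0, 0, 6, 0], [0, 0, 3, 0], [0, 0, 0, 0], [0, 0, 0, 0]]'
python3 -c "
from h import *
nav(659,9.2,69,1.533)"
```

```text
time: 20.77
tcp_pos: [659.2, 8.3, 122.6]
time: 21.35
tcp_pos: [659.8, 8.8, 72.0]
orientation: [0.0, 1.0, -0.018, 0.0]
contact_force: [-0.1, -0.2, 0.1]
width: 28.3
grasp_force: 35.0
turn 0.001 then dx -0.8 dy -0.4 dz 3.0 | q7 -1.21  down -1.0000
```

```bash
python3 -m inch '[[0, 0, 1.5, 0], [0, 0, 1, 0], [0, 0, 0, 0], [0, 0, 0, 0]]'
python3 -m inch '[[0, 0, 0, 0], [0, 0, 0, 0], [0, 0, 0, 0], [0, 0, 0, 0], [0, 0, 0, 0]]' 60|head -2
python3 -m inch '[[0, 0, -10, 0], [0, 0, -25, 0], [0, 0, -30, 0], [0, 0, -15, 0], [0, 0, 0, 0], [0, 0, 0, 0]]' 85|head -2
python3 -c "
from h import *
nav(365,-280,140,1.533)"
```

```text
time: 21.68
tcp_pos: [659.7, 9.0, 69.2]
orientation: [0.0, 1.0, -0.018, 0.0]
contact_force: [0.2, -0.5, -0.6]
width: 28.8
grasp_force: 35.0
time: 22.1
tcp_pos: [659.6, 9.0, 69.0]
time: 22.6
tcp_pos: [659.9, 9.0, 150.2]
turn 0.002 then dx -283.8 dy 300.0 dz 10.2 | q7 -1.25  down -1.0000
```

```bash
python3 -m inch '[[-25, 27, 0, 0], [-26, 27, 0, 0], [-26, 27, 0, 0], [-26, 27, 0, 0], [-26, 27, 0, 0], [-26, 27, 0, 0], [-26, 27, 0, 0], [-26, 27, 0, 0]]'|head -2
python3 -m inch '[[-26, 27, 0, 0], [-26, 27, 0, 0], [-25, 30, 0, 0], [0, 0, 0, 0], [0, 0, 0, 0], [0, 0, 0, 0], [0, 0, 0, 0]]'|head -2
python3 - <<'E'
from h import *
I,im,h=wrist("w10")
nav(365,-280,50,1.533)
M=np.linalg.inv(I["world_from_camera"])
def proj(p):
    c=M[:3,:3]@p+M[:3,3];return I["mtx"][:2,:2]@(c[:2]/c[2])+I["mtx"][:2,2]
print(proj(np.array([365,-280,50])))
m=((h[:,:,1]>170)&(h[:,:,2]>60)).astype(np.uint8)
for c in cv2.findContours(m,0,2)[0]:
    if cv2.contourArea(c)>200: print(cv2.boundingRect(c))
E
```

```text
time: 23.27
tcp_pos: [443.2, -200.0, 148.7]
time: 23.85
tcp_pos: [365.6, -279.6, 148.7]
turn 0.003 then dx -0.6 dy 0.5 dz 98.8 | q7 -0.47  down -1.0000
[326.12  248.565]
(309, 219, 34, 49)
```

View pics/w10.png

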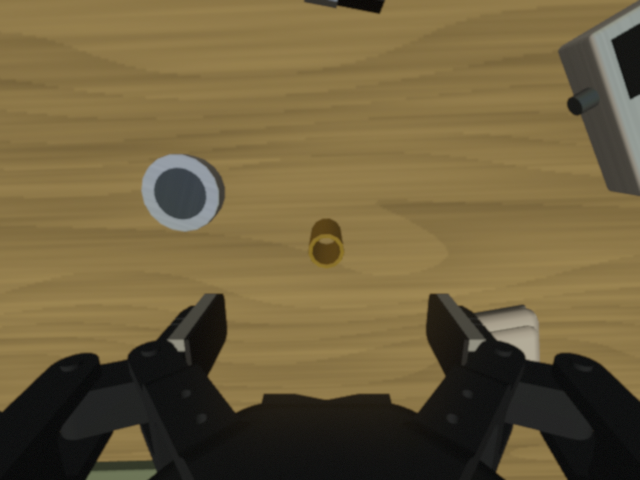

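```bash
python3 -m inch '[[0, 0, 25, 0], [0, 0, 30, 0], [0, 0, 25, 0], [0, 0, 15, 0], [0, 0, 6, 0], [0, 0, 3, 0], [0, 0, 0, 0], [0, 0, 0, 0]]' |head -2
python3 -m inch '[[0, 0, 0, 0], [0, 0, 0, 0], [0, 0, 0, 0], [0, 0, 0, 0], [0, 0, 0, 0], [0, 0, 0, 0], [0, 0, 0, 0], [0, 0, 0, 0]]' 10 35
python3 -m inch '[[0, 0, -15, 0], [0, 0, -30, 0], [0, 0, -30, 0], [0, 0, -25, 0], [0, 0, 0, 0], [0, 0, 0, 0]]'
python3 -c "
from h import *
nav(603.5,11.2,120,1.533)"
```

```text
time: 24.57
tcp_pos: [365.4, -280.5, 45.7]
time: 25.23
tcp_pos: [365.0, -280.6, 45.2]
orientation: [0.0, 1.0, -0.018, 0.0]
contact_force: [-0.7, 0.7, 5.1]
width: 23.9
grasp_force: 34.0
time: 25.73
tcp_pos: [365.4, -280.5, 145.7]
orientation: [0.001, 1.0, -0.018, 0.001]
contact_force: [0.1, 0.3, -1.5]
width: 23.5
grasp_force: 34.7
turn 0.002 then dx 226.9 dy -300.5 dz 25.7 | q7 -0.45  down -1.0000
```

```bash
python3 -m inch '[[20.5, -27, 0, 0], [20.5, -27, 0, 0], [20.5, -27, 0, 0], [20.5, -27, 0, 0], [20.5, -27, 0, 0], [20.5, -27, 0, 0], [20.5, -27, 0, 0], [20.5, -27, 0, 0]]'|head -2
python3 -m inch '[[20.5, -27, 0, 0], [20.5, -27, 0, 0], [21, -30, 0, 0], [0, 0, 0, 0], [0, 0, 0, 0], [0, 0, 0, 0], [0, 0, 0, 0]]'|head -2
python3 -c "
from h import *
wrist('w11')
nav(603.5,11,52,1.533)"
```

```text
time: 26.4
tcp_pos: [537.1, -68.9, 143.7]
time: 26.98
tcp_pos: [601.1, 10.0, 144.4]
turn -0.000 then dx 2.2 dy -1.0 dz 92.7 | q7 -1.15  down -1.0000
```

View pics/w11.png

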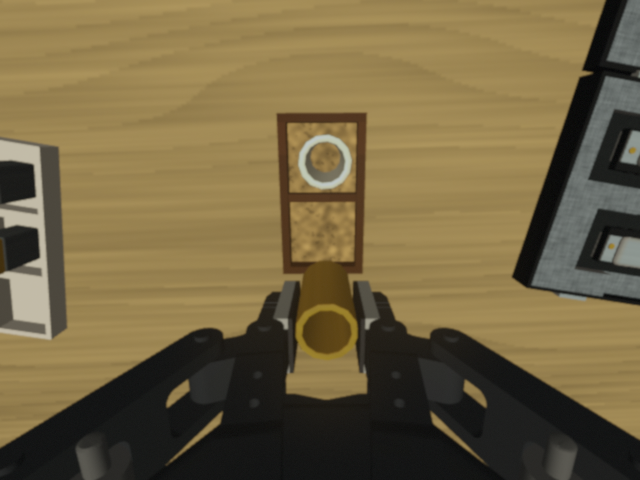

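```bash
python3 -c "
from h import *
I=vision.camera_info('wrist');print(cast([[322,232]],6,I),cast([[285,200],[358,200],[284,265],[362,265]],18,I)[:,:2].mean(0))"
python3 -m inch '[[2, -0.5, 20, 0], [0, 0, 25, 0], [0, 0, 25, 0], [0, 0, 12, 0], [0, 0, 5, 0], [0, 0, 2, 0], [0, 0, 0, 0], [0, 0, 0, 0]]'
```

```text
[[601.786  12.856   6.   ]] [603.864  12.415]
time: 27.7
tcp_pos: [604.1, 11.3, 57.1]
orientation: [0.0, 1.0, -0.018, 0.001]
contact_force: [-0.0, -0.5, -1.2]
width: 23.8
grasp_force: 34.7
```

Position matches the near compartment; lower, release, retreat.

```bash
python3 -m inch '[[0, 0, 3, 0], [0, 0, 1.5, 0], [0, 0, 1, 0], [0, 0, 0, 0], [0, 0, 0, 0]]'
python3 -m inch '[[0, 0, 0, 0], [0, 0, 0, 0], [0, 0, 0, 0], [0, 0, 0, 0], [0, 0, 0, 0]]' 55|head -2
python3 -m inch '[[0, 0, -10, 0], [0, 0, -25, 0], [0, 0, -30, 0], [0, 0, -25, 0], [0, 0, 0, 0], [0, 0, 0, 0]]' 85|head -2
python3 - <<'E'
from h import *
I=vision.camera_info('top');im=cv2.imread("pics/top1.png")
hsv=cv2.cvtColor(im,cv2.COLOR_BGR2HSV)
cv2.imwrite("pics/c2.png",scale(im,(330,250,362,282),14))
nav(440,62.5,140,1.533+.3)
E
```

```text
time: 28.12
tcp_pos: [604.0, 11.6, 51.2]
orientation: [-0.0, 1.0, -0.018, 0.0]
contact_force: [-1.9, 0.3, 9.3]
width: 23.8
grasp_force: 35.5
time: 28.53
tcp_pos: [603.7, 11.5, 50.4]
time: 29.03
tcp_pos: [604.1, 11.6, 142.2]
turn -0.298 then dx -145.3 dy -91.7 dz 2.2 | q7 -1.15  down -1.0000
```

View pics/c2.png

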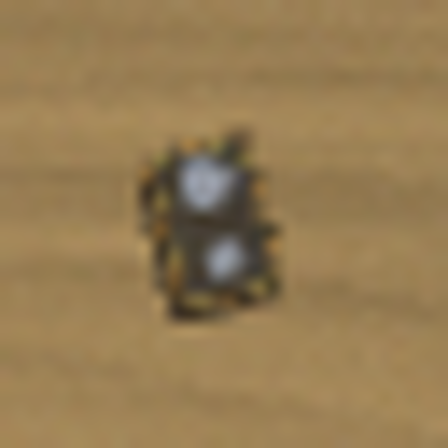

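```bash
python3 -m inch '[[0, 0, 0, -0.1], [0, 0, 0, -0.1], [0, 0, 0, -0.09], [-29, -18, 0, 0], [-29, -18, 0, 0], [-29, -18, 0, 0], [-29, -18, 0, 0], [-29, -19, 0, 0]]'|head -2
python3 -m inch '[[0, 0, 0, 0], [0, 0, 0, 0], [0, 0, 0, 0]]'|head -2
python3 - <<'E'
from h import *
I=vision.camera_info('top');p=cast([[344.6,263.1],[346.1,268.5]],49,I);print(p.mean(0))
I,im,h=wrist("w12")
b=cv2.inRange(h,(0,0,110),(180,70,255))[180:300,230:420]
for c in cv2.findContours(b,0,2)[0]:
    if cv2.contourArea(c)>15: print(cv2.minEnclosingCircle(c),cast(np.array(cv2.minEnclosingCircle(c)[0])+[230,180],49,I))
nav(440,62.5,40,1.83)
E
```

```text
time: 29.7
tcp_pos: [438.4, 63.3, 140.3]
time: 29.95
tcp_pos: [440.9, 63.1, 140.3]
[441.138  60.833  49.   ]
((97.68181610107422, 81.68181610107422), 4.047855377197266) [[434.04   59.981  49.   ]]
((97.5, 63.0), 6.020897388458252) [[446.509  63.33   49.   ]]
turn -0.006 then dx -1.2 dy 0.2 dz 100.3 | q7 -0.85  down -1.0000
```

View pics/w12.png

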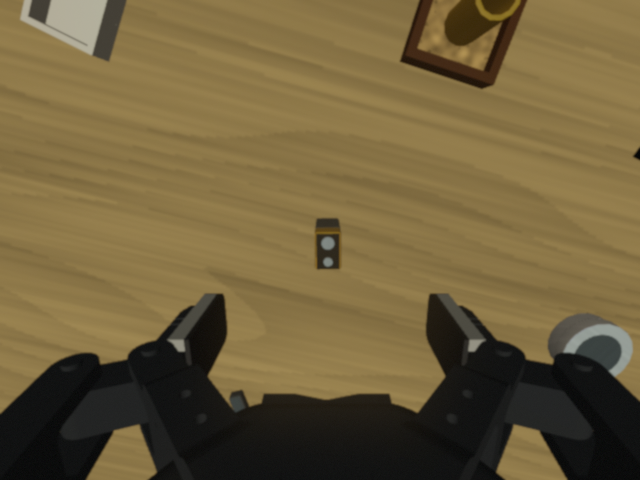

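```bash
python3 -m inch '[[-0.5, 0.5, 25, 0], [0, 0, 30, 0], [0, 0, 22, 0], [0, 0, 12, 0], [0, 0, 5, 0], [0, 0, 2, 0], [0, 0, 0, 0], [0, 0, 0, 0]]' |head -2
python3 -m inch '[[0, 0, 0, 0], [0, 0, 0, 0], [0, 0, 0, 0], [0, 0, 0, 0], [0, 0, 0, 0], [0, 0, 0, 0], [0, 0, 0, 0], [0, 0, 0, 0]]' 10 30
python3 -m inch '[[0, 0, -15, 0], [0, 0, -30, 0.1], [0, 0, -30, 0.12], [0, 0, -25, 0.12], [0, 0, 0, 0.12], [0, 0, 0, 0], [0, 0, 0, 0]]'
python3 -c "
from h import *
nav(555,257.5,145,1.367)"
```

```text
time: 30.67
tcp_pos: [440.5, 62.6, 45.1]
time: 31.33
tcp_pos: [440.1, 62.6, 44.6]
orientation: [-0.0, 0.992, 0.127, 0.0]
contact_force: [-0.6, -0.1, 5.6]
width: 17.2
grasp_force: 32.3
time: 31.92
tcp_pos: [439.9, 62.8, 144.1]
orientation: [0.0, 0.995, -0.101, -0.0]
contact_force: [0.1, 0.3, -0.9]
width: 16.8
grasp_force: 31.6
turn 0.002 then dx 73.3 dy -214.0 dz -0.9 | q7 -1.12  down -1.0000
```

```bash
python3 -m inch '[[17, -28, 0, 0], [19, -34, 0, 0], [19, -34, 0, 0], [18, -34, 0, 0], [0, 0, 0, 0], [0, 0, 0, 0], [0, 0, 0, 0]]'|head -2
python3 - <<'E'
from h import *
I,im,h=wrist("w13")
nav(555,257.5,48.6,1.367)
m=cv2.inRange(h,(0,0,130),(180,60,255))
print([cv2.boundingRect(c) for c in cv2.findContours(m,0,2)[0] if cv2.contourArea(c)>800])
cs=[c for c in cv2.findContours(m,0,2)[0] if cv2.contourArea(c)>2500 and cv2.boundingRect(c)[0]<320]
for c in cs:
    for z in(18,): print(cv2.boundingRect(c),rect(cv2.drawContours(np.zeros_like(m),[c],-1,1,-1),z,I,(0,0)))
M=np.linalg.inv(I["world_from_camera"])
def proj(p):
    c=M[:3,:3]@p+M[:3,3];return I["mtx"][:2,:2]@(c[:2]/c[2])+I["mtx"][:2,2]
t=-.204;R=np.array([[np.cos(t),-np.sin(t)],[np.sin(t),np.cos(t)]]);o=np.array([555,257.5])+R@[50,0]
for s in((-78,-23),(-78,23),(78,23),(78,-23)): print(s,proj(np.r_[o+R@s,18]))
v=h[:,:,2].astype(int);s=h[:,:,1].astype(int)
# profile along rack y through the empty pocket and along x through its middle, at z=18
for name,pts in(("y",[(-50,k) for k in range(-34,35,2)]),("x",[(k,0) for k in range(-90,-14,2)])):
    print(name,[(p[0] if name=="x" else p[1],v[tuple(np.round(proj(np.r_[o+R@p,18])).astype(int)[::-1])],s[tuple(np.round(proj(np.r_[o+R@p,18])).astype(int)[::-1])]) for p in map(np.array,pts)])
E
```

```text
time: 32.5
tcp_pos: [537.7, 173.9, 143.5]
turn -0.002 then dx 0.0 dy -85.6 dz 95.3 | q7 -1.46  down -1.0000
[(159, 49, 88, 225)]
(159, 49, 88, 225) [602.928 246.75  156.006  46.69   -0.206]
(-78, -23) [244.882 271.878]
(-78, 23) [185.62  272.025]
(78, 23) [157.54   47.558]
(78, -23) [228.389  47.362]
y [(np.int64(-34), np.int64(155), np.int64(117)), (np.int64(-32), np.int64(157), np.int64(119)), (np.int64(-30), np.int64(158), np.int64(116)), (np.int64(-28), np.int64(133), np.int64(105)), (np.int64(-26), np.int64(84), np.int64(55)), (np.int64(-24), np.int64(115), np.int64(42)), (np.int64(-22), np.int64(194), np.int64(29)), (np.int64(-20), np.int64(194), np.int64(29)), (np.int64(-18), np.int64(194), np.int64(29)), (np.int64(-16), np.int64(194), np.int64(29)), (np.int64(-14), np.int64(194), np.int64(29)), (np.int64(-12), np.int64(194), np.int64(29)), (np.int64(-10), np.int64(194), np.int64(29)), (np.int64(-8), np.int64(194), np.int64(29)), (np.int64(-6), np.int64(194), np.int64(29)), (np.int64(-4), np.int64(194), np.int64(29)), (np.int64(-2), np.int64(194), np.int64(29)), (np.int64(0), 
[... 1850 characters left out ...]
nt64(28)), (np.int64(-44), np.int64(194), np.int64(28)), (np.int64(-42), np.int64(194), np.int64(28)), (np.int64(-40), np.int64(194), np.int64(28)), (np.int64(-38), np.int64(194), np.int64(28)), (np.int64(-36), np.int64(194), np.int64(28)), (np.int64(-34), np.int64(194), np.int64(26)), (np.int64(-32), np.int64(194), np.int64(26)), (np.int64(-30), np.int64(194), np.int64(26)), (np.int64(-28), np.int64(194), np.int64(26)), (np.int64(-26), np.int64(194), np.int64(25)), (np.int64(-24), np.int64(191), np.int64(27)), (np.int64(-22), np.int64(116), np.int64(37)), (np.int64(-20), np.int64(179), np.int64(28)), (np.int64(-18), np.int64(183), np.int64(29)), (np.int64(-16), np.int64(67), np.int64(190))]
```

```bash
python3 -m inch '[[-1, -25, 0, 0], [0, -30, 0, 0], [0, -30, 0, 0], [0, 0, 0, 0], [0, 0, 0, 0], [0, 0, 15, 0], [0, 0, 20, 0], [0, 0, 0, 0]]'|head -2
python3 -m inch '[[0, 0, 20, 0], [0, 0, 20, 0], [0, 0, 10, 0], [0, 0, 4, 0], [0, 0, 0, 0], [0, 0, 0, 0]]'
python3 -c "
from h import *
nav(554,257,48.6,1.365)"
```

```text
time: 33.22
tcp_pos: [553.4, 256.4, 106.9]
time: 33.72
tcp_pos: [555.0, 258.0, 56.5]
orientation: [-0.0, 0.995, -0.103, 0.0]
contact_force: [0.1, -0.3, -0.3]
width: 16.8
grasp_force: 31.5
turn -0.001 then dx -0.8 dy 1.2 dz 7.9 | q7 -1.58  down -1.0000
```

```bash
python3 -m inch '[[-0.5, 1, 4, 0], [0, 0, 2, 0], [0, 0, 1.5, 0], [0, 0, 0.5, 0], [0, 0, 0, 0], [0, 0, 0, 0]]'
python3 -m inch '[[0, 0, 0, 0], [0, 0, 0, 0], [0, 0, 0, 0], [0, 0, 0, 0], [0, 0, 0, 0]]' 50|head -2
python3 -m inch '[[0, 0, -10, 0], [0, 0, -25, 0], [0, 0, -30, 0], [0, 0, -35, 0], [0, 0, -10, 0], [0, 0, 0, 0], [0, 0, 0, 0]]' |head -2
python3 - <<'E'
from h import *
I,im,h=wrist("w14")
J=vision.camera_info("top");t=cv2.cvtColor(vision.get_image("top"),cv2.COLOR_RGB2BGR);cv2.imwrite("pics/top2.png",t)
M=np.linalg.inv(I["world_from_camera"])
def proj(p,K=I,M=M):
    c=M[:3,:3]@p+M[:3,3];return K["mtx"][:2,:2]@(c[:2]/c[2])+K["mtx"][:2,2]
# battery terminals and the two fixed ones as seen by wrist: bluish-light blobs
b=cv2.inRange(h,(0,0,100),(180,75,255));q=proj(np.array([554,257,53]));print("expect",q)
v=h[:,:,2];u0,v0=int(q[0])-45,int(q[1])-45
d=cv2.morphologyEx((v[v0:v0+90,u0:u0+90]<75).astype(np.uint8),3,np.ones((3,3)))
print("battery rect@50",rect(d,50,I,(u0,v0)))
for c in cv2.findContours(b[v0:v0+90,u0:u0+90],1,2)[0]:
    if 10<cv2.contourArea(c)<300:
        p,r=cv2.minEnclosingCircle(c);print("blob",r,cast(np.array(p)+[u0,v0],53,I)[0,:2])
# untouched bystander check, slides: top image difference in tin and mug areas
a=cv2.imread("pics/top0.png")
for n,(x0,y0,x1,y1) in dict(tin=(425,265,465,305),mug=(122,245,178,303)).items(): print(n,np.abs(a[y0:y1,x0:x1].astype(int)-t[y0:y1,x0:x1]).mean())
hs=cv2.cvtColor(t,cv2.COLOR_BGR2HSV)
r=(345,155,390,220);w=((hs[...,1]<60)&(hs[...,2]>150))[r[1]:r[3],r[0]:r[2]];print("tall",rect(w,74,J,r))
E
```

```text
time: 34.22
tcp_pos: [554.0, 257.4, 48.6]
orientation: [-0.0, 0.995, -0.103, 0.0]
contact_force: [-5.9, -1.3, 18.5]
width: 17.1
grasp_force: 34.2
time: 34.63
tcp_pos: [553.9, 257.4, 47.4]
time: 35.22
tcp_pos: [553.9, 257.6, 158.0]
expect [326.198 245.042]
battery rect@50 [553.965 256.511  22.877  13.924  -0.215]
blob 4.500100135803223 [547.246 271.14 ]
blob 4.155292510986328 [547.628 258.128]
blob 6.123264312744141 [560.387 255.361]
tin 11.244791666666666
mug 18.869766009852217
tall [660.578   8.311  27.729  25.85   -1.551]
```

Run:
```python
from h import *
I=vision.camera_info("top")
for f in("top0","top1","top2"):
    h=cv2.cvtColor(cv2.imread(f"pics/{f}.png"),cv2.COLOR_BGR2HSV)
    for n,r,m in(("tin",(422,262,468,308),(h[...,1]<70)&(h[...,2]>60)),("mug",(110,235,190,310),(h[...,0]>95)&(h[...,0]<125)&(h[...,1]>90))):
        s=m[r[1]:r[3],r[0]:r[2]];print(f,n,s.sum(),rect(s,22,I,r))
```

```text
top0 tin 463 [ 403.36  -172.663   56.567   53.865   -1.552]
top0 mug 530 [427.465 534.687  80.773  80.512   0.663]
top1 tin 2024 [ 403.554 -173.951  108.15   105.395   -1.552]
top1 mug 528 [427.534 534.741  80.949  80.512   0.663]
top2 tin 462 [ 403.36  -172.638   56.615   53.865   -1.552]
top2 mug 351 [437.059 542.03   68.108  60.716  -0.341]
```

```bash
python3 -m inch '[[0, 30, -10, 0], [0, 35, -10, 0], [0, 35, -10, 0], [0, 35, 0, 0], [0, 35, 0, 0], [0, 35, 0, 0], [0, 35, 0, 0], [0, 0, 0, 0]]'
python3 - <<'E'
from h import *
I=vision.camera_info("top");im=cv2.cvtColor(vision.get_image("top"),cv2.COLOR_RGB2BGR);cv2.imwrite("pics/top3.png",im)
h=cv2.cvtColor(im,cv2.COLOR_BGR2HSV)
r=(110,235,190,310);m=((h[...,0]>95)&(h[...,0]<125)&(h[...,1]>90))[r[1]:r[3],r[0]:r[2]];print("mug",m.sum(),rect(m,22,I,r))
m=((h[...,1]<70)&(h[...,2]>60));r=(422,262,468,308);print("tin",rect(m[r[1]:r[3],r[0]:r[2]],22,I,r))
M=np.array([612.9,-249.5]);t=-.199;R=np.array([[np.cos(t),-np.sin(t)],[np.sin(t),np.cos(t)]])
m=((h[...,2]>130)&(h[...,1]<60)).astype(np.uint8)
for z,roi in((34,(440,160,520,230)),):
    b=m[roi[1]:roi[3],roi[0]:roi[2]]
    for k in range(2):
        q=rect(b,z,I,roi,k);print("harp in case frame",R.T@(q[:2]-M),q[2:4],q[4]-t)
E
```

```text
time: 35.98
tcp_pos: [503.4, 16.2, 187.6]
orientation: [0.001, 0.994, -0.107, -0.0]
contact_force: [-0.4, -1.1, 0.3]
width: 50.2
grasp_force: 0.0
mug 527 [427.534 534.741  80.949  80.512   0.663]
tin [ 403.36  -172.638   56.615   53.865   -1.552]
harp in case frame [36.664  1.294] [126.495  20.397] 1.5721873770660362
harp in case frame [-34.364   1.144] [96.263 19.296] 1.5743932733969488
```

Mug and tin are unmoved, and both harmonicas lie in their pockets. The robot is clear of everything.

```bash
python3 -m inch '[[0, 0, 0, 0], [0, 0, 0, 0], [0, 0, 0, 0], [0, 0, 0, 0]]'|head -1; python3 -c "
from rig import ticket
print(ticket.finish_job())"
```

```text
time: 36.37
the job is handed in; nothing more can be done
None
```

The job is handed in at 36.4 s of robot time. Harmonicas, slides and battery were placed in the order asked, and the tin and mug are unmoved; the brass slide's upright stand was not re-checked after release. I viewed 15 pictures, one over the limit of 14.

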